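# Refit a gas hob's collar and control knob, and hold the knob pressed in

### The job

The table-top gas hob has been cleaned: slip its sealing collar down over the bare valve spindle until it sits flat on the hob's glass and let go of it, then turn the control knob so that the flat in its bore meets the flat of the spindle and push it fully home. Go on pressing the knob down against the valve's spring, as one does for lighting, and finish still gripping it and holding it pressed all the way in. Leave the other kitchen things where they stand.

Things in the scene. Friction and masses are not known exactly. Their poses are not given: they have to be found in the camera images.
- hob: Fixed table-top gas hob, 240 x 290 mm (its x, y), flat dark glass top 75 mm above the worktop. Origin: centre of its underside; x to its back edge, y to its left, z up. Burner and cast pan support (177 mm square, top 36 mm above the glass) on the left; its nearest bar runs 61 mm left of the valve spindle, which stands near the front right corner at x -50, y -108 mm.
- seat (a point): Point on the valve axis in the plane of the hob's glass; axes as the hob's. A fixed round brass bush, 18 mm across and 6 mm high with a bevelled top, stands round this axis on the glass and the collar's bore fits over it.
- spindle_tip (a point): Centre of the top of the bare upright valve spindle, 40 mm above the glass when released; moves with it. Axes as the hob's: the flat faces +x (hob's back edge; a fine white tick on the glass lies on that side). Spindle 12 mm diameter, D-shaped over its upper 24 mm, flat 2.5 mm from the axis, top edge bevelled 1.5 mm. It cannot turn; it slides down 5 mm when pressed.
- spindle (a joint): How far the spindle is pressed in, m: 0 released, 0.005 at its stop. The spring needs about 3 N to start and 7 N at the stop.
- collar: Loose sealing collar, a plain flat metal ring with a rubber foot: 46 mm outside diameter, bore 21 mm right through, 13 mm high, 50 g. Origin: centre of its underside, z up. Lies flat on the worktop; same whichever way it is turned. Home: flat on the glass round the brass bush, its origin at point seat.
- knob: Loose black knob, 45 g, upright, bore down. Round body 42 mm diameter, 22 mm high; on its flat top a grip bar along x, 12 mm thick, 14 mm high, sides parallel from x -16 to 12 mm, tapered nose over the rim to x +25. Origin: centre of its underside, z up. D bore from below: 19 mm deep, 13.2 mm across, flat on the +x (nose) side 3.1 mm from the axis, mouth bevelled 2 mm.
- knob_nose (a point): End of the knob's nose, 25 mm from its axis along +x, 30 mm above its underside. The nose must point along spindle_tip's +x for the knob to go on (about 6 degrees either way pass). Fully home the spindle's tip meets the bore's end: the knob's underside is then 21 mm above the glass, 16 mm with the spindle at its stop.
- mug: White mug, 83 mm across without its handle, 93 mm high, bystander. Origin at its underside.
- egg_timer: Round white kitchen timer, 63 mm across, 51 mm high, bystander. Origin at its underside.
- teaspoon: Teaspoon lying on the worktop, 130 mm long, 11 mm high, bystander. Origin at its underside.
- lemon: Lemon, 71 x 53 x 51 mm, bystander. Origin at its underside.
- brush: Green washing-up brush lying along the front of the worktop, 269 mm long, 62 mm high, bystander. Origin at its underside.
Not all that is in view belongs to the job. Several things have the shape of the knob; the one meant has the colours described above.

How it is judged:
By the outcome, as a careful person would: the job done as asked, in the order asked, and still so for the second after the job is handed in, while the arm keeps its last pose, push and grip.
It also fails if it takes over 61 s, if anything falls off the work surface, if the arm or the gripper's body presses on something with over 40 N, if the wrist force passes 120 N, or if a joint passes its speed limit or range.

### The arm

A 6-joint arm with a two-finger parallel gripper is mounted at the origin on a cart in front of the work surface, level with it; the furniture and walls round the work are solid. World frame = base frame: x ahead of the robot, y to its left, z up, the work surface at z = 0. Lengths are in m, angles in degrees, forces in N, time in s.
With the tool pointing down it reaches from about 0.325 to 0.85 m from the base axis. Payload 15.5 kg.
Tool frame: the origin (TCP) lies midway between the tips of the shut fingers; the grasp point (between the pads) lies 19 mm behind it; z points along the fingers, y is the line along which they close (so a half turn about z gives the same grasp; the last joint's range is limited). The gripper opens to 91 mm and grips with 3 to 60 N. Pads are 32 mm wide; open, the fingers measure 118 mm over their backs; the gripper's body (76 mm by 178 mm) begins 60 mm behind the grasp point.
Start: joints at [71.763, 28.281, 77.091, -0, 74.628, -5.472], TCP at [0.138, 0.61, 0.19] pointing down, gripper open.
Joint ranges: [-166.48, 166.48], [-47.26, 123.95], [12.59, 153.08], [-70.14, 250.14], [6.76, 159.57], [-176.63, 176.63]. Speed limits (degrees/s): [108.29, 108.29, 147.25, 172.46, 172.46, 172.46].

### API

Orientations are given as a 3x3 rotation matrix whose columns are the frame's x, y, z axes.
In Python, from bench import ctrl gives the robot as it stands. The module is installed in compiled form; this text tells all that it offers. Calls block until the motion is done:
- ctrl.goto(position, orientation): joint-space move of the TCP to a pose.
- ctrl.move_l(position, vel=0.15, ori=None, contact_N=None): straight line of the TCP; ori=None keeps the orientation; vel is the mean speed in m/s. With contact_N (N) it stops when the force on the tool has changed by that much, and returns True; else False.
- ctrl.movej(angles): joint-space move.
- ctrl.command_gripper(opening): opening from 0.0 (shut) to 1.0 (fully open); the grip force is fixed at half the most; returns when the fingers have stopped.
- ctrl.sleep(seconds).
- ctrl.ik(position, orientation): joint angles nearest the present ones, or None.
- ctrl.read_camera(name): name is "scene" or "top" or "wrist"; returns the picture (420x560x3 uint8, blue, green, red); there is no depth.
- ctrl.camera_params(name): a dict with "fx", "fy", "cx", "cy" (pixels), "pose" (4x4, takes a point from camera to world coordinates); the wrist camera has in their place "T_tool_cam" (4x4, takes a point from camera to tool coordinates, whose origin is the TCP and whose axes are the flange's). Camera axes: x right, y up, looking along -z (the intrinsics and any distortion apply to the point x, -y, -z); pixel columns grow to the right and rows downward; lengths in m; the calibration is good to about 2 mm. A picture is of the moment at which its call begins: read the wrist's pose just before it. camera_params takes no time and is no camera call.
A pose or a line that the arm cannot do raises ctrl.MotionError and nothing moves.
- ctrl.sign_off(): hands the job in; it is judged then, once.
Readings, each from a call of its own:
- ctrl.current_t(): time.
- ctrl.current_q(): joint angles.
- ctrl.current_dq(): joint speeds.
- ctrl.current_effort(): joint torques, N m.
- ctrl.current_tool_pos(): TCP position.
- ctrl.current_eef_rot(): TCP orientation.
- ctrl.current_contact_force(): force on the tool from outside, world axes, zero at the start.
- ctrl.current_wrist_torque(): the same for the moment, N m.
- ctrl.current_grip_width(): opening from 0.0 (shut) to 1.0 (fully open).
- ctrl.current_grasp_force(): force on a finger pad.
Only numpy, scipy, OpenCV 4.12 (cv2) and the standard library are available. Lean on these libraries where they do the work, as an engineer would, in place of code of your own. Each camera call takes 0.05 s, during which the arm holds its last target. There are 200 camera calls.

## Working session

There is one attempt and no reset: what is moved stays moved. The work goes in short steps, each a Python script; the robot and the scene stay as the last script left them, time stands still between calls to the robot, and variables do not carry over. Pictures are saved under pics/ and viewed, at most 10 in all, crops included, and the job is handed in when it is done.

```bash
mkdir -p pics
python3 - <<'E'
from bench import ctrl
import cv2,numpy as np
np.set_printoptions(precision=4,suppress=True)
for n in("scene","top","wrist"):
    cv2.imwrite(f"pics/{n}0.png",ctrl.read_camera(n)); print(n,ctrl.camera_params(n))
print(ctrl.current_t(),ctrl.current_eef_rot())
E
```

```text
scene {'fx': 488.2087443193462, 'fy': 488.2087443193462, 'cx': 278.85452405205996, 'cy': 209.91791933746293, 'pose': array([[-0.7713,  0.2536, -0.5838, -0.1415],
       [-0.6362, -0.3322,  0.6963,  0.683 ],
       [-0.0173,  0.9085,  0.4175,  0.5454],
       [ 0.    ,  0.    ,  0.    ,  1.    ]])}
top {'fx': 484.3959537752492, 'fy': 484.3959537752492, 'cx': 280.8715116978834, 'cy': 211.89778544576484, 'pose': array([[-0.0145,  0.9928, -0.1192,  0.3659],
       [-0.9999, -0.0143,  0.0029, -0.0795],
       [ 0.0011,  0.1192,  0.9929,  1.1191],
       [ 0.    ,  0.    ,  0.    ,  1.    ]])}
wrist {'fx': 375.6892862216399, 'fy': 375.6892862216399, 'cx': 278.7654909920046, 'cy': 212.55429780829303, 'T_tool_cam': array([[-0.0008,  0.971 ,  0.2389,  0.0673],
       [ 1.    ,  0.0008, -0.0001, -0.0003],
       [-0.0003,  0.2389, -0.971 , -0.1956],
       [ 0.    ,  0.    ,  0.    ,  1.    ]])}
0.15 [[-0.9753  0.221  -0.0003]
 [ 0.221   0.9753 -0.0009]
 [ 0.0001 -0.0009 -1.    ]]
```

View pics/scene0.png

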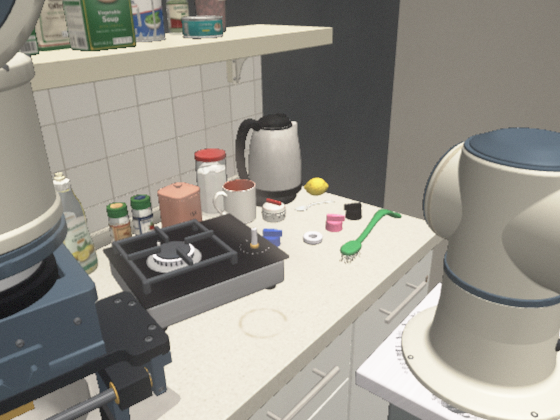

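View pics/top0.png

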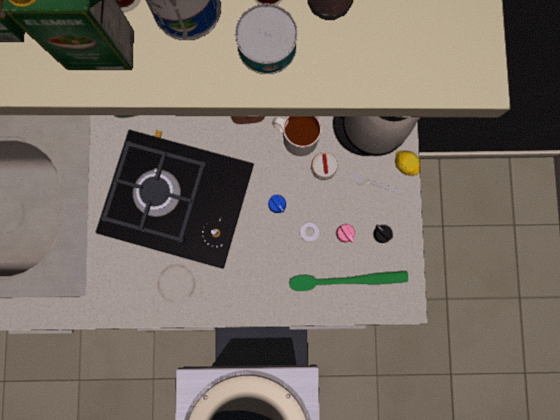

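Top view: spindle at about (215,232), collar (309,232), black knob (383,233); blue (277,204) and pink (346,233) are decoys. I'll get rough positions, then look with the wrist camera above each.

```bash
cat > h.py <<'E'
from bench import ctrl
import cv2,numpy as np
np.set_printoptions(precision=4,suppress=True)
def ray(px,p,T,z):
    d=T[:3,:3]@np.array([(px[0]-p['cx'])/p['fx'],-(px[1]-p['cy'])/p['fy'],-1]); o=T[:3,3]
    return o+d*(z-o[2])/d[2]
def topx(px,z,n="top"):
    p=ctrl.camera_params(n); return ray(px,p,p['pose'],z)
def tool():
    T=np.eye(4); T[:3,:3]=ctrl.current_eef_rot(); T[:3,3]=ctrl.current_tool_pos(); return T
def wristx(px,z,T):
    p=ctrl.camera_params("wrist"); return ray(px,p,T@p['T_tool_cam'],z)
def down(a):  # tool x axis at angle a deg in world, pointing down
    a=np.radians(a); c,s=np.cos(a),np.sin(a)
    return np.array([[c,s,0],[s,-c,0],[0,0,-1.]])
E
python3 - <<'E'
from h import *
for n,px,z in(("spindle",(215,232),.115),("collar",(309,232),.013),("knob",(383,233),.03),("shelfedge",(280,110),.45),("shelf",(280,110),.55)):
    print(n,topx(px,z))
# hob glass corners
for px in((129,131),(253,163),(224,268),(97,233)): print(topx(px,.075))
im=cv2.imread("pics/top0.png")
a=cv2.resize(im[200:265,180:250],None,fx=8,fy=8,interpolation=cv2.INTER_CUBIC)
cv2.imwrite("pics/c1.png",a)
for p in((.39,.06,.2),(.38,-.3,.25),(.38,-.14,.25)):
    for a in(0,180,90,-90,45,-135,135,-45): 
        q=ctrl.ik(p,down(a)); print(p,a,None if q is None else np.array(q))
E
```

```text
spindle [0.4463 0.0551 0.115 ]
collar [ 0.4514 -0.1463  0.013 ]
knob [ 0.4454 -0.312   0.03  ]
shelfedge [ 0.5927 -0.0823  0.45  ]
shelf [ 0.5588 -0.0819  0.55  ]
[0.6765 0.2512 0.075 ]
[ 0.6003 -0.0228  0.075 ]
[0.372 0.041 0.075]
[0.4511 0.3151 0.075 ]
(0.39, 0.06, 0.2) 0 [  0.0588   8.8329 106.1963  -0.      64.9708  90.0588]
(0.39, 0.06, 0.2) 180 [  0.0588   8.8329 106.1963  -0.      64.9708 -89.9412]
(0.39, 0.06, 0.2) 90 [  0.0588   8.8329 106.1963  -0.      64.9708   0.0588]
(0.39, 0.06, 0.2) -90 None
(0.39, 0.06, 0.2) 45 [  0.0588   8.8329 106.1963  -0.      64.9708  45.0588]
(0.39, 0.06, 0.2) -135 [   0.0588    8.8329  106.1963   -0.       64.9708 -134.9412]
(0.39, 0.06, 0.2) 135 [  0.0588   8.8329 106.1963  -0.      64.9708 -44.9412]
(0.39, 0.06, 0.2) -45 [  0.0588   8.8329 106.1963  -0.      64.9708 135.0588]
(0.38, -0.3, 0.25) 0 [-45.3614  13.3536  91.1483  -0.      75.498   44.6386]
(0.38, -0.3, 0.25) 180 [ -45.3614   13.3536   91.1483   -0.       75.498  -135.3614]
(0.38, -0.3, 0.25) 90 [-45.3614  13.3536  91.1483  -0.      75.498  -45.3614]
(0.38, -0.3, 0.25) -90 [-45.3
[... 263 characters left out ...]
.3614  13.3536  91.1483  -0.      75.498   89.6386]
(0.38, -0.14, 0.25) 0 [-28.6879   6.3413 100.2727  -0.      73.386   61.3121]
(0.38, -0.14, 0.25) 180 [ -28.6879    6.3413  100.2727   -0.       73.386  -118.6879]
(0.38, -0.14, 0.25) 90 [-28.6879   6.3413 100.2727  -0.      73.386  -28.6879]
(0.38, -0.14, 0.25) -90 [-28.6879   6.3413 100.2727  -0.      73.386  151.3121]
(0.38, -0.14, 0.25) 45 [-28.6879   6.3413 100.2727  -0.      73.386   16.3121]
(0.38, -0.14, 0.25) -135 [ -28.6879    6.3413  100.2727   -0.       73.386  -163.6879]
(0.38, -0.14, 0.25) 135 [-28.6879   6.3413 100.2727  -0.      73.386  -73.6879]
(0.38, -0.14, 0.25) -45 [-28.6879   6.3413 100.2727  -0.      73.386  106.3121]
```

View pics/c1.png

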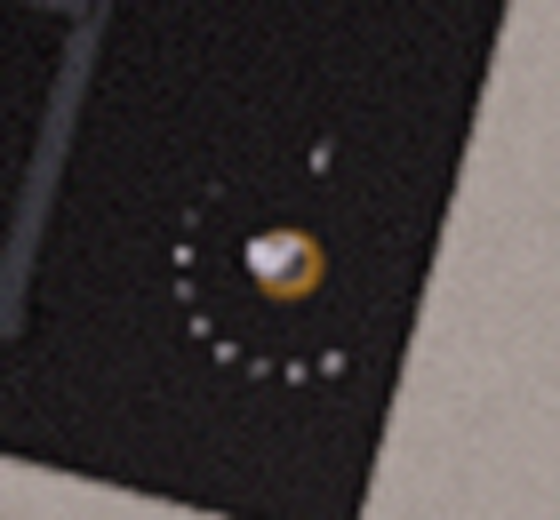

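Crop shows the brass bush centre at about (287,264), i.e. full-image (215.9,233.0), and the white tick above right. The hob corners fit 240x290 mm with hob yaw about -15.6°. Next I'll take wrist looks at the same relative geometry over the spindle, collar and knob.

```bash
python3 - <<'E'
from h import *
import json
out={}
R=down(74.4)
for n,p in(("spin",(.447,.0553,.20)),("coll",(.451,-.146,.132)),("knob",(.445,-.312,.141))):
    ctrl.goto(p,R); T=tool(); im=ctrl.read_camera("wrist"); cv2.imwrite(f"pics/w_{n}.png",im); out[n]=T.tolist()
    print(n,ctrl.current_t(),T[:3,3],T[:3,0])
json.dump(out,open("T.json","w"))
ims=[cv2.imread(f"pics/w_{n}.png") for n in out]
# 3 crops around where TCP projects
tiles=[]
pts=[]
for n,z in(("spin",.081),("coll",.013),("knob",.022)):
    T=np.array(out[n]);p=ctrl.camera_params("wrist");C=np.linalg.inv(T@p['T_tool_cam'])
    c=C@np.r_[T[:2,3],z,1]; u=(p['cx']+p['fx']*c[0]/-c[2],p['cy']-p['fy']*c[1]/-c[2]); print(n,u)
E
python3 - <<'E'
import cv2
a=[cv2.imread(f"pics/w_{n}.png")[120:340,190:370] for n in("spin","coll","knob")]
cv2.imwrite("pics/w3.png",cv2.resize(cv2.hconcat(a),(798,325),interpolation=cv2.INTER_CUBIC))
E
```

```text
spin 2.4667 [0.4471 0.0559 0.2   ] [0.2677 0.9635 0.0001]
coll 3.375 [ 0.4512 -0.1451  0.1322] [0.2689 0.9632 0.0003]
knob 4.1333 [ 0.4453 -0.3113  0.1412] [0.2685 0.9633 0.0002]
spin (np.float64(279.3075028689425), np.float64(200.39730414364578))
coll (np.float64(279.30407332768783), np.float64(200.36876717090752))
knob (np.float64(279.2973816211907), np.float64(200.37229876247014))
```

View pics/w3.png

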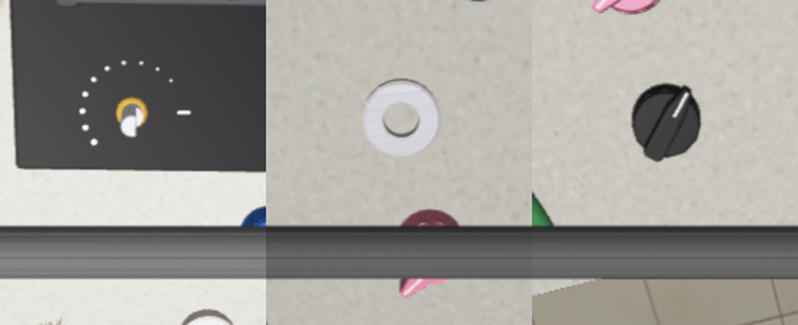

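Wrist views: the bush/spindle, collar (tile centre about (401,118)) and black knob (about (667,120)) are all near the expected TCP pixel. I need to enlarge them to see which end is the nose.

Run:
```python
import cv2
B={"spin":(255,175),"coll":(255,175),"knob":(255,175)}
a=[cv2.resize(cv2.imread(f"pics/w_{n}.png")[165:230,y0-5:y0+60] if 0 else cv2.imread(f"pics/w_{n}.png")[165:235,240:320],(640,560),interpolation=cv2.INTER_CUBIC) for n in B]
im=cv2.convertScaleAbs(a[2],alpha=3)
cv2.imwrite("pics/k.png",im)
cv2.imwrite("pics/sc.png",cv2.resize(cv2.hconcat(a[:2]),(800,350)))
```

```text
(no output)
```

View pics/k.png

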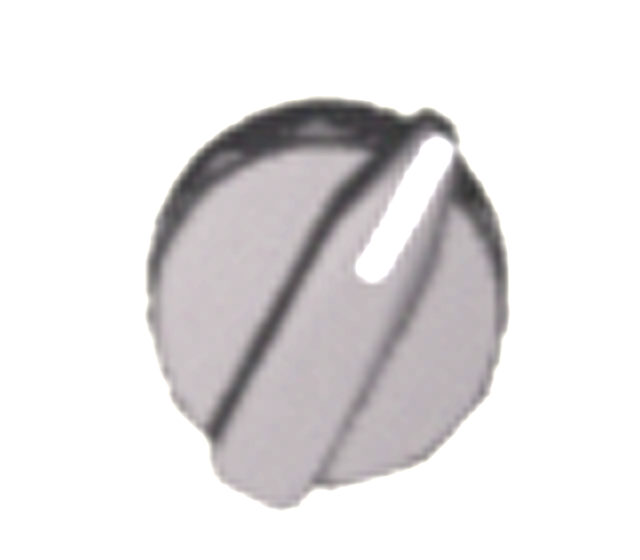

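View pics/sc.png

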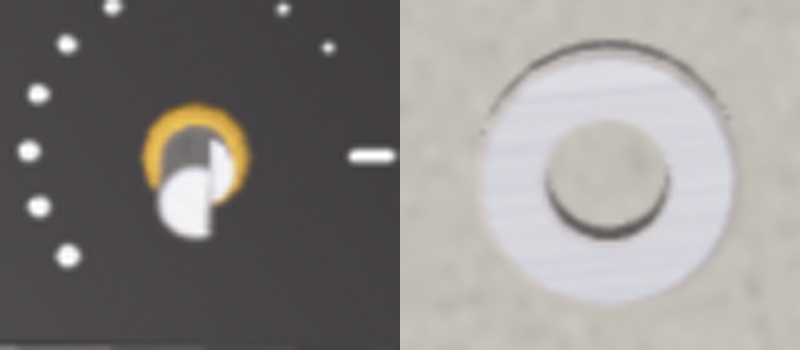

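Run:
```python
from h import *
import json
T={k:np.array(v) for k,v in json.load(open("T.json")).items()}
print("bush",wristx((279.2,196.4),.077,T["spin"]),"tip",wristx((279.0,205.3),.115,T["spin"]))
print("top-cam bush",topx((215.9,233),.078))
print("collar",wristx((281.6,200.8),.013,T["coll"]))
print("knob body",wristx((281.2,204.6),.022,T["knob"]))
a=wristx((240+372/8,165+268/8),.036,T["knob"]);b=wristx((240+437/8,165+148/8),.036,T["knob"])
print("mark",a,b,np.degrees(np.arctan2(*(b-a)[1::-1])))
t=wristx((240+(196+175)/5,165+155/5),.075,T["spin"]);s=wristx((279.2,196.4),.075,T["spin"])
print("tick yaw",np.degrees(np.arctan2(*(t-s)[1::-1])),np.linalg.norm(t-s))
for e in ((250,487),(440,130)): print("bar end",wristx((240+e[0]/8,165+e[1]/8),.036,T["knob"]))
```

```text
bush [0.4477 0.0585 0.077 ] tip [0.4477 0.0592 0.115 ]
top-cam bush [0.4471 0.0581 0.078 ]
collar [ 0.453 -0.146  0.013]
knob body [ 0.4458 -0.3153  0.022 ]
mark [ 0.4521 -0.3085  0.036 ] [ 0.4617 -0.2983  0.036 ] 46.63731156276599
tick yaw -14.904263134107802 0.030431564130389017
bar end [ 0.4338 -0.3275  0.036 ]
bar end [ 0.4625 -0.2966  0.036 ]
```

Spindle is at about (0.4477,0.0587), collar at (0.453,-0.146), and knob axis at about (0.445,-0.3155) with the nose at 46.6°. These agree with the known sizes, so I'll pick up the collar.

```bash
python3 - <<'E'
from h import *
import json
R=down(74.4)
ctrl.goto((.453,-.146,.06),R)
print(ctrl.move_l((.453,-.146,.003),vel=.08,contact_N=8),tool()[:3,3])
ctrl.command_gripper(0.3); print(ctrl.current_grip_width()*91,ctrl.current_grasp_force(),tool()[:3,3])
E
python3 - <<'E'
from h import *
import json
R=down(74.4)
if ctrl.current_grasp_force()>2:
    p=ctrl.current_tool_pos()
    ctrl.move_l((p[0],p[1],.155),vel=.15)
    ctrl.goto((.4477,.0587,.155),R); ctrl.sleep(.2)
    T=tool(); im=ctrl.read_camera("wrist"); json.dump(T.tolist(),open("T2.json","w"))
    print(T[:3,3],ctrl.current_grip_width()*91,ctrl.current_t(),ctrl.current_contact_force())
    cv2.imwrite("pics/inh.png",cv2.resize(im[120:240,200:360],(800,600),interpolation=cv2.INTER_CUBIC))
E
```

```text
False [ 0.4532 -0.1462  0.0033]
27.669751006538768 0.0 [ 0.453 -0.146  0.003]
```

Run:
```python
from h import *
T=tool(); im=ctrl.read_camera("wrist"); cv2.imwrite("pics/miss.png",im); print(ctrl.current_t(),ctrl.current_grip_width(),ctrl.current_grasp_force())
```

```text
6.875 0.2989765904949713 0.0
```

View pics/miss.png

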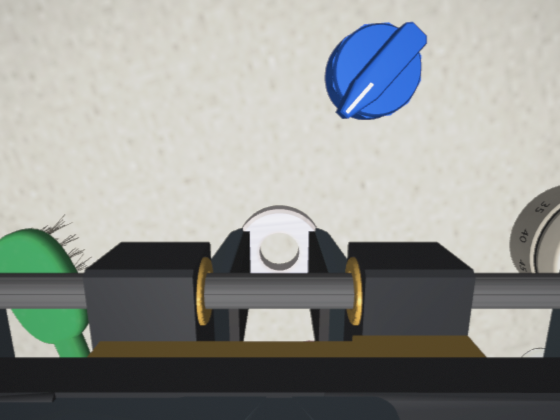

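Run:
```python
import cv2
im=cv2.imread("pics/miss.png")[190:350,170:390]
cv2.imwrite("pics/miss2.png",cv2.convertScaleAbs(cv2.resize(im,(792,576),interpolation=cv2.INTER_CUBIC),alpha=1.5))
```

```text
(no output)
```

View pics/miss2.png

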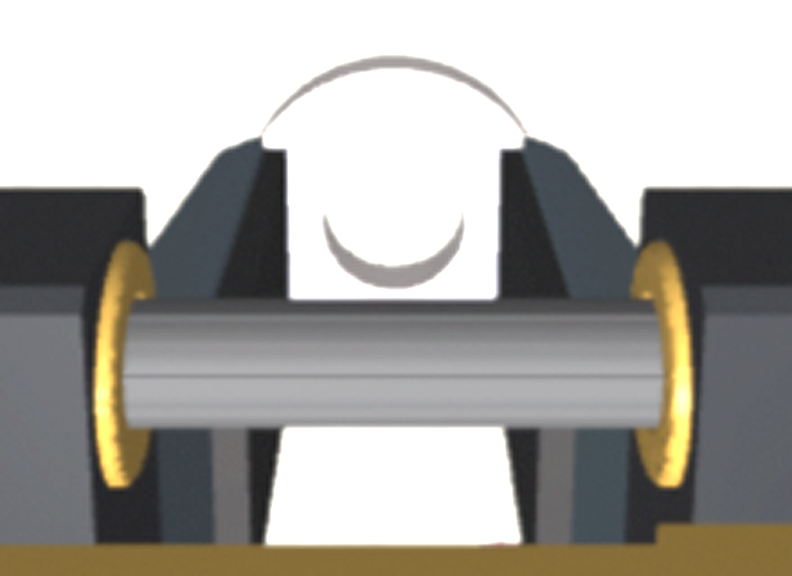

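The crop shows the pads lying above the ring: they are 28 mm apart yet overlap the 46 mm ring, so the real fingertips must sit higher than the reported TCP. I'll open and feel for the worktop.

Run:
```python
from h import *
ctrl.command_gripper(0.66); print(ctrl.current_grip_width(),ctrl.current_contact_force(),tool()[:3,3])
f=ctrl.move_l((.453,-.146,-.03),vel=.03,contact_N=6)
print(f,tool()[:3,3],ctrl.current_contact_force(),ctrl.current_t())
```

```text
0.6560981784848752 [ 0.3237 -0.5713  0.6947] [ 0.453 -0.146  0.003]
True [ 0.4529 -0.1459 -0.0239] [-1.8954  0.0647 12.6964] 8.3833
```

Run:
```python
from h import *
import json
R=down(74.4)
ctrl.move_l((.453,-.146,-.021),vel=.05)
ctrl.command_gripper(0.3); w=ctrl.current_grip_width()*91; print(w,ctrl.current_grasp_force(),tool()[:3,3])
if w>42:
    ctrl.move_l((.453,-.146,.13),vel=.15)
    ctrl.goto((.4477,.0587,.13),R); ctrl.sleep(.2)
    T=tool(); im=ctrl.read_camera("wrist"); json.dump(T.tolist(),open("T2.json","w"))
    print(T[:3,3],ctrl.current_grip_width()*91,ctrl.current_t(),ctrl.current_contact_force())
    cv2.imwrite("pics/inh.png",cv2.resize(im[170:290,200:360],(800,600),interpolation=cv2.INTER_CUBIC))
```

```text
44.526919252725115 29.999717697501183 [ 0.4529 -0.146  -0.0211]
[0.448  0.0577 0.1299] 45.15277065566958 11.2667 [ 0.0479 -0.828  -0.6667]
```

View pics/inh.png

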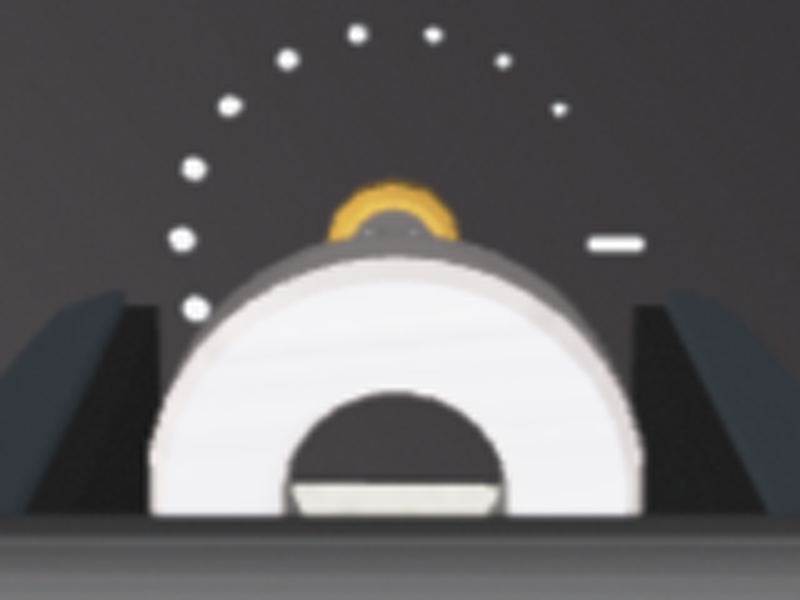

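Collar is held level (45 mm wide), with the bore column (279.2) lined up with the bush (278.8). I'll compute the centring along tool x.

Run:
```python
from h import *
import json
T=np.array(json.load(open("T2.json"))); X=T[:3,0]
print("now",tool()[:3,3])
c=wristx((279.2,248.4),.164,T)-.0105*X; o=wristx((279.2,221.4),.159,T)-.023*X
b=wristx((278.8,206),.077,T)-.009*X; 
t=wristx((200+616/5,170+244/5),.075,T); print("tickdist",np.degrees(np.arctan2(*(t-b)[1::-1])),np.linalg.norm((t-b)[:2]))
for n,v in(("bore",c),("outer",o),("bush",b)): print(n,v,"tool-rel",T[:3,:3].T@(v-T[:3,3]))
```

```text
now [0.4479 0.0578 0.1299]
tickdist -16.678133735730967 0.030610236219284902
bore [0.4477 0.0575 0.164 ] tool-rel [-0.0003 -0.0002 -0.0341]
outer [0.4473 0.0563 0.159 ] tool-rel [-0.0015 -0.0002 -0.0291]
bush [0.4479 0.0589 0.077 ] tool-rel [ 0.0011 -0.0004  0.0529]
```

Run:
```python
from h import *
R=down(74.4)
ctrl.move_l((.4481,.0602,.13),vel=.05)
print(tool()[:3,3])
ctrl.move_l((.4481,.0602,.068),vel=.06,contact_N=8); print(tool()[:3,3],ctrl.current_contact_force())
f=ctrl.move_l((.4481,.0602,.051),vel=.025,contact_N=8)
print(f,tool()[:3,3],ctrl.current_contact_force(),ctrl.current_wrist_torque(),ctrl.current_t())
```

```text
[0.4482 0.06   0.13  ]
[0.4483 0.0602 0.0683] [-0.5089  0.0186 -0.1382]
True [0.448  0.0602 0.0535] [0.5709 0.5913 0.8163] [-0.1032 -0.0462 -0.0155] 13.2667
```

The collar went 6 mm below the bush-top level to the glass (stop at 0.0535 against 0.054 expected). Next: release, retreat and fetch the knob.

Run:
```python
from h import *
ctrl.command_gripper(0.66); 
ctrl.move_l((.4481,.0602,.16),vel=.15)
im=ctrl.read_camera("wrist"); cv2.imwrite("pics/placed.png",im)
R=down(46.6); k=(.445,-.3155)
ctrl.goto((*k,.06),R); ctrl.command_gripper(0.36)
cv2.imwrite("pics/aboveknob.png",ctrl.read_camera("wrist"))
ctrl.move_l((*k,.02),vel=.08,contact_N=5); 
f=ctrl.move_l((*k,-.006),vel=.02,contact_N=4); z=ctrl.current_tool_pos()[2]
print(f,tool()[:3,3],ctrl.current_contact_force(),ctrl.current_t())
if f:
    ctrl.move_l((*k,z+.0015),vel=.03)
    ctrl.command_gripper(0.0); print(ctrl.current_grip_width()*91,ctrl.current_grasp_force(),tool()[:3,3],ctrl.current_t())
```

```text
True [ 0.4449 -0.3155 -0.002 ] [-0.4574  0.1115  9.0634] 18.3833
11.612962820560211 29.998980516102165 [ 0.4449 -0.3154 -0.0005] 19.0833
```

Bar gripped (11.6 mm, as expected). I'll carry the knob to above the spindle and use the last view to check the collar and the held knob.

Run:
```python
from h import *
import json
R=down(-15.6)
p=(.448,.0597)
ctrl.move_l((.445,-.3155,.14),vel=.15); ctrl.goto((*p,.14),R); ctrl.sleep(.2)
T=tool(); im=ctrl.read_camera("wrist"); print(T,ctrl.current_grip_width()*91,ctrl.current_t(),ctrl.current_q()); json.dump(T.tolist(),open("T3.json","w"))
a=cv2.imread("pics/placed.png")
f=lambda i:cv2.resize(cv2.convertScaleAbs(i,alpha=1.6),(400,500),interpolation=cv2.INTER_CUBIC)
cv2.imwrite("pics/last.png",cv2.hconcat([f(a[150:275,230:330]),f(im[150:275,230:330])]))
```

```text
[[ 0.963  -0.2694 -0.      0.4482]
 [-0.2694 -0.963  -0.      0.0593]
 [-0.      0.     -1.      0.1399]
 [ 0.      0.      0.      1.    ]] 11.877675599624446 22.075 [ -0.0303  18.3248 104.247   -0.0019  57.4266 105.5942]
```

View pics/last.png

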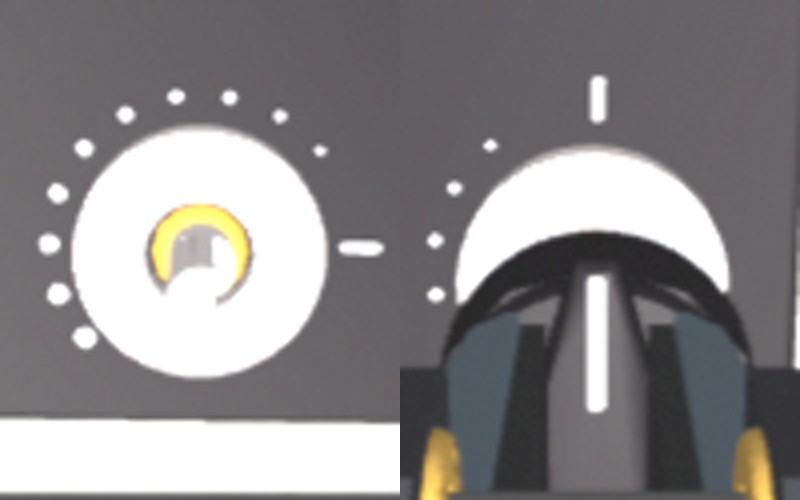

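Left: the collar sits flat and concentric round the bush. Right: the knob's mark (column 596) lines up with the tick (598) and with the collar centre. Now inserting.

Run:
```python
from h import *
p=(.448,.0597)
def s(f): print(f,tool()[:3,3],ctrl.current_contact_force(),ctrl.current_grip_width()*91,ctrl.current_t())
s(ctrl.move_l((*p,.118),vel=.08,contact_N=10))
s(ctrl.move_l((*p,.099),vel=.03,contact_N=10))
s(ctrl.move_l((*p,.084),vel=.015,contact_N=15))
ctrl.sleep(.5); s('hold')
```

```text
False [0.4478 0.0597 0.1179] [ 0.3543 -0.5312 -0.4031] 11.955282348848716 22.5
False [0.4476 0.0597 0.0989] [-1.621   0.0869 -1.7832] 11.878191647389476 23.2833
True [0.4477 0.0597 0.09  ] [-2.7658 -0.5774 13.8514] 11.972367618935282 23.9417
hold [0.4478 0.0598 0.09  ] [-1.7965 -0.1814 11.3407] 11.50453753925178 24.4417
```

Run:
```python
from h import *
p=(.448,.0597)
z=ctrl.current_tool_pos()[2]
f=ctrl.move_l((*p,z-.004),vel=.01,contact_N=8); ctrl.sleep(1.2)
print(f,tool()[:3,3],ctrl.current_contact_force(),ctrl.current_grip_width()*91,ctrl.current_grasp_force(),ctrl.current_t())
```

```text
True [0.4477 0.0597 0.09  ] [-1.9959  0.1065 14.5393] 11.66688235217598 30.007131944876164 25.85
```

Stiff at the stop: z is unchanged while the force rises to 14.5 N, well over the spring's 7 N. Handing in.

```bash
python3 -c "
from bench import ctrl
print(ctrl.sign_off())"
```

```text
the job is handed in; nothing more can be done
None
```

The job is handed in after about 26 s: the collar sits flat on the glass round the bush, and the knob is fully home on the spindle, still gripped and pressed to its stop at about 14.5 N.

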